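# Tip the pot lid over in its rack slot so that it drains

## Task

The stainless pot lid in the dish rack has flopped over onto its knob side, so its hollow inside tips upward and cannot drain. With your fingertips push it lightly until it falls over and leans the other way in the same slot, knob side up and hollow side down, then take your hand away. Do not lift the lid, and leave the two plates, the tumbler and the funnel untouched.

Things in the scene. Friction and masses are not known exactly. Their poses are not given: they have to be found in the camera images.
- rack: white plastic dish rack, fixed, 350 (its y) x 250 mm (its x), tray rim 56 mm high; origin mid underside, z up. Dishes stand on edge across it, facing along its y, in slots 40 mm apart. Slot sides: looped 6 mm bars at x = +-65 mm, 115 mm high, a narrow throat at the foot, flaring upward, so a dish leans to either side. Lid and plates stand in the slots at y = -120, 0, 120 mm, in any order
- lid: steel pot lid, loose, 0.2-0.4 kg, 200 mm across, on edge in a slot: dome 10 mm high, rolled rim 5 mm thick, knob 36 mm across ending 40 mm from the rim plane. z runs along its axis from the hollow to the knob side; at the start it points to the rack's -y, 8 degrees below level; leaning the other way about 15 above. Origin on the axis, 7.5 mm to the hollow side of the rim plane, 115 mm above the table
- lid_top (a point): uppermost point of the lid's rim, mid-thickness, 213 mm above the table at the start. About 0.5 N here, pushed level from the knob side towards the hollow side, tips the lid; this point travels about 65 mm in all, against the far bars; once pushed 45 mm the lid falls the rest of the way by itself
- lid_knob (a point): the middle of the knob's end face
- plate_a: one of two equal white melamine plates, loose, 180 mm across and 12 mm deep, standing on edge in a slot, leaning 17 degrees to the rack's -y, top edge 187 mm above the table. z axis out of the eating face, to the rack's -y; origin on the axis, 16 mm behind the rim plane
- plate_b: the other plate, the same in size, lean and axes
- tumbler: glass tumbler, loose, standing upside down on the table beside one end of the rack, 72 mm across at its mouth, 58 mm at its base, 115 mm high; origin at the middle of its underside (the mouth)
- funnel: small yellow plastic funnel, loose, standing mouth down on the table beside the other end of the rack, 84 mm across, 78 mm high; origin at the middle of its underside

How it is judged:
By the outcome, as a careful person would: the job done as asked, in the order asked, and still so for the second after the job is handed in, with the robot touching nothing.
It also fails if it takes over 35 s, if anything falls off the work surface, if the arm or the gripper's body presses on something with over 40 N, if the wrist force passes 120 N, or if a joint passes its speed limit or range.

## Robot

A 6-joint arm with a two-finger parallel gripper is mounted at the origin on the work surface. World frame = base frame: x ahead of the robot, y to its left, z up, the work surface at z = 0. Lengths are in m, angles in degrees, forces in N, time in s.
With the tool pointing down it reaches from about 0.25 to 0.725 m from the base axis. Payload 9.7 kg.
Tool frame: the origin (TCP) lies on the centre line of the jaws, within the pads' length; the fingertips stand 14 mm ahead of it and the grasp point (between the pads) lies 5 mm behind it; z points along the fingers, y is the line along which they close (so a half turn about z gives the same grasp; the last joint's range is limited). The gripper opens to 85 mm and grips with 20 to 120 N. Pads are 22 mm wide; open, the fingers measure 114 mm over their backs; the gripper's body (76 mm by 85 mm) begins 54 mm behind the grasp point. The pads swing forward as they close: fully open they stand 13 mm farther back than shut.
Start: joints at [-70.76, 4.979, 10.078, 95.1, 0, 90], TCP at [0.181, -0.519, 0.245] pointing down, gripper open.
Joint ranges: [-179.16, 179.16], [-48.56, 103.87], [-65.8, 70.77], [-126.05, 130.52], [-82.76, 87.17], [-180, 180]. Speed limits (degrees/s): [127.2, 127.2, 147.25, 180, 180, 180].

## Interface

Orientations are given as [roll, pitch, yaw] about the fixed x, y, z axes, in that order (R = Rz(yaw) Ry(pitch) Rx(roll)).
In Python, from workcell import bot, camera, get_calibration, ticket gives the robot as it stands. The module is installed in compiled form; this text tells all that it offers.
- The arm moves only by the tool send_rows, never from a script. Its arguments are lists of equal length, an entry for each row: "linear": the shift along the tool's x, y, z in m, a list of three; "twist": the turn, a rotation vector about the tool's x, y, z in units of 10 degrees (1.0 is 10 degrees), a list of three; "gripper": the opening in per cent of the stroke, from 0 (shut) to 100 (fully open). In form: {"linear": [[x, y, z], ...], "twist": [[wx, wy, wz], ...], "gripper": [gripper, ...]}. A call has 1 to 8 rows; each row shifts and turns the commanded pose from where the row before left it, along the tool's axes as they then stand; what a row does not reach is not made up. A row lasts 1/8 s, in which the tool goes at most 62.5 mm and 10.7 degrees, less where a joint would pass 70% of its speed; a pose out of reach is approached as far as the arm can. A call with a gripper value outside its range is refused whole. The fingers move at their own pace and stop on an object; "grip_force" is the grip in N (left out, the last holds). Time passes only in rows, so rows that do not move let the fingers close. It gives the time, the measured TCP pose, the force, the opening and the grip force at its end, in the units of the state.
- bot.get_obs(): the state, without advancing time (a new reading comes with each control period).
- camera(name): name is "side" or "top" or "wrist"; returns the picture (384x512x3 uint8, red, green, blue); there is no depth.
- get_calibration(name): a dict with "fx", "fy", "cx", "cy" (pixels), "k1" (the pictures are not rectified: a ray, as slopes to the right and down, at radius r is drawn at 1 + k1 r^2 times it, then the intrinsics apply), "origin" and "orientation" of the camera in the world; the wrist camera has in their place "hand_eye" (4x4, takes a point from camera to tool coordinates, whose origin is the TCP and whose axes are the flange's). Camera axes: x right, y down, z forward; pixel columns grow to the right and rows downward; lengths in m; the calibration is good to about 2 mm. A picture is of the moment at which its call begins: read the wrist's pose just before it. get_calibration takes no time and is no camera call.
- ticket.job_done(): hands the job in; it is judged then, once.
The state is a dict: "time": time; "q": joint angles; "qd": joint speeds; "joint_efforts": joint torques, N m; "ee_pos": TCP position; "tcp_rot": TCP orientation; "wrist_force": force on the tool from outside, world axes, zero at the start; "torque": the same for the moment, N m; "opening": finger opening in m; "grasp_force": force on a finger pad.
Only numpy, scipy, OpenCV 4.12 (cv2) and the standard library are available. Lean on these libraries where they do the work, as an engineer would, in place of code of your own. Each camera call takes 0.05 s, during which the arm holds its last target. There are 200 camera calls.

## Working session

There is one attempt and no reset: what is moved stays moved. The work goes in short steps, Python scripts to look and compute and a tool call to move; the robot and the scene stay as the last step left them, time stands still between calls to the robot, and variables do not carry over. Pictures are saved under pics/ and viewed, at most 10 in all, crops included, and the job is handed in when it is done.

Besides the shell and the picture viewer there is one more tool, called after "Emit:" as name(argument=value, ...) on one line, values as JSON. send_rows: Moves the arm, as the interface text tells. Its arguments: {"type":"object","properties":{"linear":{"type":"array"},"twist":{"type":"array"},"gripper":{"type":"array"},"grip_force":{"type":"number"}},"required":["linear","twist","gripper"]}

```bash
mkdir -p pics
python3 - <<'E'
from workcell import bot,camera,get_calibration
import cv2
for n in("top","side"):
    cv2.imwrite(f"pics/{n}0.png",cv2.resize(camera(n)[:,:,::-1],None,fx=1.5,fy=1.5,interpolation=cv2.INTER_CUBIC)); print(n,get_calibration(n))
o=bot.get_obs();print(o)
E
```

```text
top {'fx': 445.45907999014304, 'fy': 445.45907999014304, 'cx': 253.6748641731844, 'cy': 193.64251602783358, 'k1': -0.15313809795121622, 'origin': array([0.50698237, 0.02560422, 1.29439594]), 'orientation': array([-175.57509166,   -0.2092334 ,  -89.62391912])}
side {'fx': 367.6457201621074, 'fy': 367.6457201621074, 'cx': 248.87655814474672, 'cy': 195.5189744631616, 'k1': -0.05316833335709467, 'origin': array([ 0.49989689, -0.49594719,  0.73177937]), 'orientation': array([-1.37067865e+02, -3.09138974e-02, -8.96915385e+00])}
{'time': 0.1, 'q': array([-7.07605174e+01,  5.00936316e+00,  1.00403471e+01,  9.50994245e+01,
       -5.60664519e-04,  9.00011783e+01]), 'qd': array([ 0.02802881, -0.10196117,  0.07277464, -0.03546241,  0.06173517,
       -0.11271899]), 'joint_efforts': array([-3.97707854e-04, -5.21562624e+01,  4.65652978e+01,  1.60284166e-02,
       -1.82923611e-05, -1.13010555e-05]), 'ee_pos': array([ 0.18117336, -0.51911501,  0.2446525 ]), 'tcp_rot': array([-1.79931559e+02,  5.62071598e-04,  1.92383050e+01]), 'wrist_force': array([ 0.05099404, -0.35312526, -0.06728555]), 'torque': array([-0.03036048,  0.00235913,  0.04482864]), 'grasp_force': 0.0, 'opening': 0.08539281276898882}
```

View pics/top0.png

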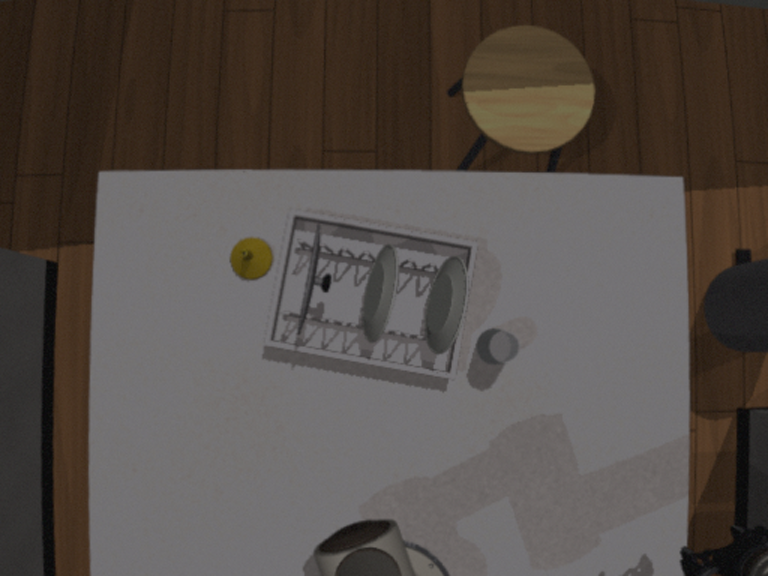

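View pics/side0.png

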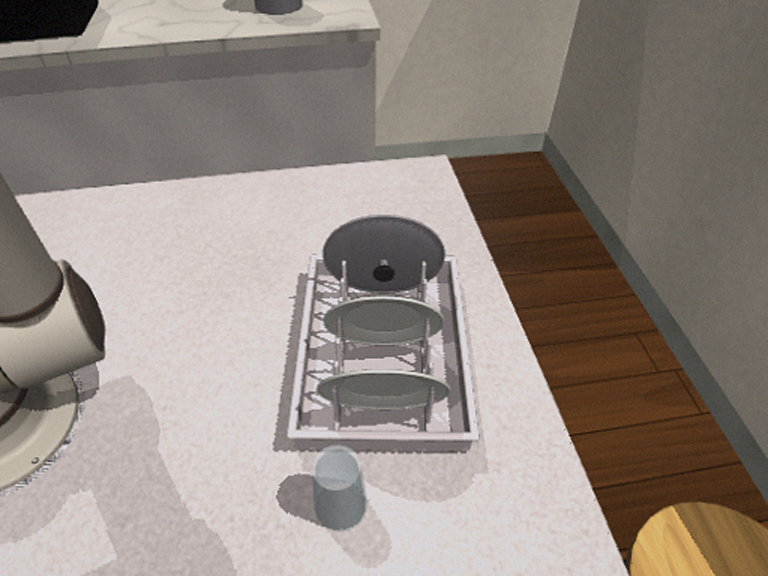

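The top view (×1.5) shows the rack with its rim corners near (291,211), (479,240), (456,377) and (265,346). The lid is a thin line from (319,222) to (303,335) in the left (+y) slot, with its knob at (326,283). In the side view the lid top is at (384,215) and the knob at (384,272).

```bash
cat > h.py <<'E'
import numpy as np,cv2
from scipy.spatial.transform import Rotation as Ro
from workcell import get_calibration
def ray(n,p,s=1.5):
    c=get_calibration(n);d=((np.array(p)+.5)/s-.5-[c['cx'],c['cy']])/[c['fx'],c['fy']]
    u=d.copy()
    for _ in range(20):u=d/(1+c['k1']*(u@u))
    R=Ro.from_euler('xyz',c['orientation'],degrees=True)
    return np.array(c['origin']),R.apply([*u,1])
def atz(n,p,z):
    o,d=ray(n,p);return o+d*(z-o[2])/d[2]
def proj(n,P):
    c=get_calibration(n);R=Ro.from_euler('xyz',c['orientation'],degrees=True)
    q=R.inv().apply(np.atleast_2d(P)-c['origin']);u=q[:,:2]/q[:,2:];u=u*(1+c['k1']*(u**2).sum(1,keepdims=True))
    return (u*[c['fx'],c['fy']]+[c['cx'],c['cy']]+.5)*1.5-.5
E
python3 - <<'E'
from h import *
np.set_printoptions(precision=4,suppress=True)
C=np.array([atz('top',p,.056) for p in[(291,211),(479,240),(456,377),(265,346)]]);print(C,C.mean(0))
for e in (C[0]-C[1],C[3]-C[2],C[0]-C[3],C[1]-C[2]):print(np.linalg.norm(e),np.degrees(np.arctan2(e[1],e[0])))
C=np.array([atz('side',p,.056) for p in[(290,437),(478,437),(457,257),(310,257)]]);print(C,C.mean(0))
for e in (C[3]-C[0],C[2]-C[1],C[1]-C[0],C[2]-C[3]):print(np.linalg.norm(e),np.degrees(np.arctan2(e[1],e[0])))
print('lidtop side',atz('side',(384,215),.213))
a,b=atz('top',(319,222),.115),atz('top',(303,335),.115);print('lid ends top@.115',a,b,np.linalg.norm(a-b))
print('knob',atz('top',(327,283),.108),atz('side',(384,272),.108))
print('tumbler top',atz('top',(500,346),.115),'funnel',atz('top',(247,256),.078))
E
```

```text
[[ 0.7524  0.1919  0.056 ]
 [ 0.6997 -0.1622  0.056 ]
 [ 0.4437 -0.1185  0.056 ]
 [ 0.4984  0.2359  0.056 ]] [0.5986 0.0368 0.056 ]
0.35801905816646623 81.53551801107824
0.3586312980867738 81.22633527212855
0.25773775050046466 -9.842466637295257
0.2596586724644063 -9.698292489988756
[[ 0.4453 -0.1193  0.056 ]
 [ 0.6966 -0.159   0.056 ]
 [ 0.7594  0.1899  0.056 ]
 [ 0.5001  0.2306  0.056 ]] [0.6003 0.0355 0.056 ]
0.35414402289789754 81.10165865452852
0.35450261787913023 79.7889829715727
0.25442219748507167 -8.986348937399956
0.2625430534437577 -8.925672226810368
lidtop side [0.6155 0.1354 0.213 ]
lid ends top@.115 [0.7208 0.1332 0.115 ] [0.5189 0.1587 0.115 ] 0.2035082765768375
knob [0.612  0.1179 0.108 ] [0.6146 0.1212 0.108 ]
tumbler top [ 0.5015 -0.1899  0.115 ] funnel [0.6637 0.2689 0.078 ]
```

Emit:
send_rows(linear=[[0,0,0],[0,0,0],[0,0,0],[0,0,0],[0,0,0],[0,0,0],[0,0,0],[0,0,0]], twist=[[0,0,-0.77],[0,0,-0.77],[0,0,-0.77],[0,0,-0.77],[0,0,-0.77],[0,0,-0.77],[0,0,-0.77],[0,0,-0.77]], gripper=[0,0,0,0,0,0,0,0])

```text
time: 1.1
ee_pos: [0.1812, -0.5192, 0.2449]
tcp_rot: [-180.0, -0.0, 81.1]
wrist_force: [-0.1, 0.6, -0.3]
opening: 0.0002
grasp_force: 0.0
```

Emit:
send_rows(linear=[[0.045,0.0217,0],[0.045,0.0217,0],[0.045,0.0217,0],[0.045,0.0217,0],[0.045,0.0217,0],[0.045,0.0217,0],[0.045,0.0217,0],[0,0,0]], twist=[[0,0,0],[0,0,0],[0,0,0],[0,0,0],[0,0,0],[0,0,0],[0,0,0],[0,0,0]], gripper=[0,0,0,0,0,0,0,0])

```text
time: 2.1
ee_pos: [0.3826, -0.2302, 0.245]
tcp_rot: [-180.0, -0.0, 81.1]
wrist_force: [0.3, -0.7, -0.4]
opening: -0.0002
grasp_force: 0.0
```

Emit:
send_rows(linear=[[0.045,0.022,0],[0.045,0.022,0],[0.045,0.022,0],[0.045,0.022,0],[0.045,0.022,0],[0.045,0.022,0],[0.045,0.022,0],[0.0405,0.02,0]], twist=[[0,0,0],[0,0,0],[0,0,0],[0,0,0],[0,0,0],[0,0,0],[0,0,0],[0,0,0]], gripper=[0,0,0,0,0,0,0,0])

```text
time: 3.1
ee_pos: [0.6107, 0.0911, 0.2448]
tcp_rot: [-180.0, 0.0, 80.8]
wrist_force: [0.5, -1.0, 0.2]
opening: -0.0
grasp_force: 0.0
```

Run:
```python
from workcell import bot,camera
import cv2
print(bot.get_obs()['ee_pos'],bot.get_obs()['q'])
cv2.imwrite("pics/s1.png",cv2.resize(camera("side")[100:300,150:400,::-1],None,fx=3,fy=3,interpolation=cv2.INTER_CUBIC))
```

```text
[0.61065884 0.09113015 0.24478934] [ 8.49487257e+00  1.46287183e+01  2.10178166e+01  9.64218637e+01
 -1.62173311e-02  1.07687263e+02]
```

View pics/s1.png

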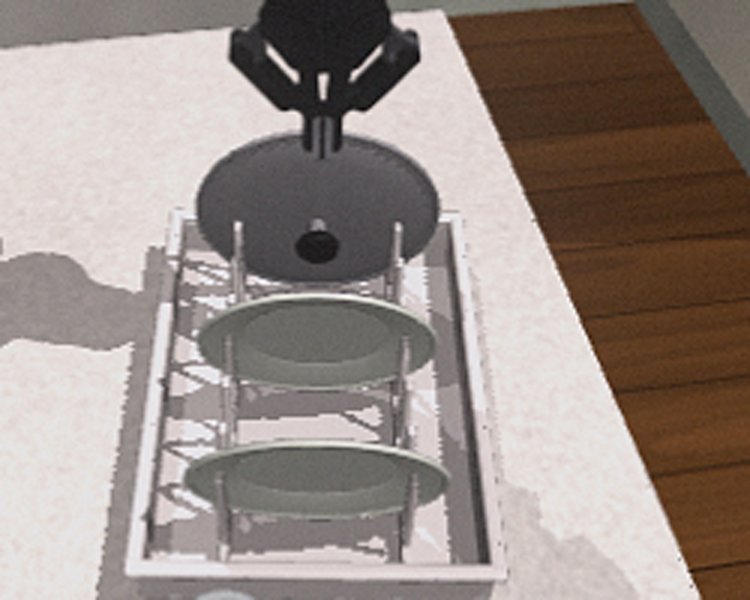

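The fingertips (crop 322,152) are centred on the lid's top, on the knob side and clear of the plates. I'll go down and start the push.

Emit:
send_rows(linear=[[0,0,0.013],[0,0,0.013],[0,0,0.012],[0.008,0,0],[0.006,0,0],[0.004,0,0],[0.004,0,0],[0.004,0,0]], twist=[[0,0,0],[0,0,0],[0,0,0],[0,0,0],[0,0,0],[0,0,0],[0,0,0],[0,0,0]], gripper=[0,0,0,0,0,0,0,0])

```text
time: 4.15
ee_pos: [0.6139, 0.1168, 0.2074]
tcp_rot: [180.0, -0.0, 80.8]
wrist_force: [-0.0, 0.0, 0.2]
opening: 0.0004
grasp_force: 0.0
```

Emit:
send_rows(linear=[[0.004,0,0],[0.004,0,0],[0.004,0,0],[0.004,0,0],[0.004,0,0],[0.004,0,0],[0.004,0,0],[0.004,0,0]], twist=[[0,0,0],[0,0,0],[0,0,0],[0,0,0],[0,0,0],[0,0,0],[0,0,0],[0,0,0]], gripper=[0,0,0,0,0,0,0,0])

```text
time: 5.15
ee_pos: [0.619, 0.1483, 0.2073]
tcp_rot: [180.0, -0.0, 80.8]
wrist_force: [0.3, -0.4, 0.5]
opening: 0.0001
grasp_force: 0.1
```

Run:
```python
from workcell import bot,camera
import cv2
print(bot.get_obs()['ee_pos'],bot.get_obs()['wrist_force'])
cv2.imwrite("pics/s2.png",cv2.resize(camera("side")[100:300,150:400,::-1],None,fx=3,fy=3,interpolation=cv2.INTER_CUBIC))
```

```text
[0.61900797 0.14834403 0.207311  ] [ 0.29319586 -0.44129776  0.54366131]
```

View pics/s2.png

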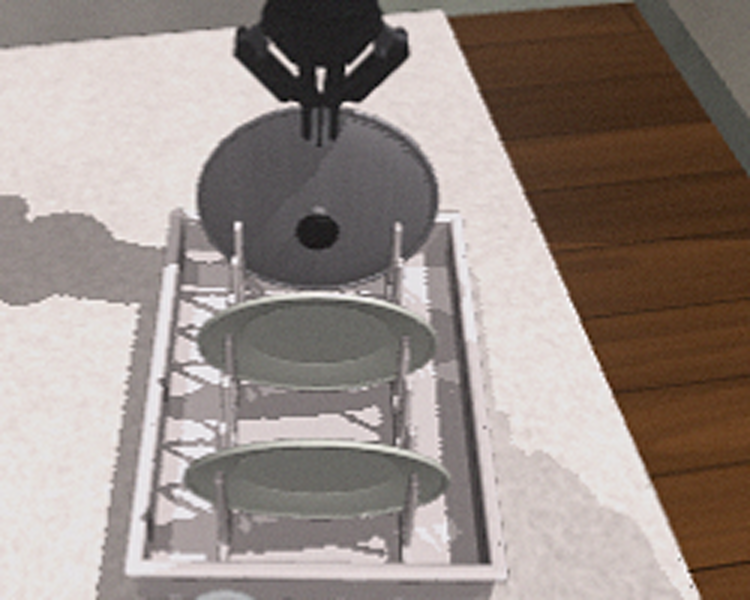

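The lid is tilting as expected: its top has moved up to crop row ~105 and the fingers are against it. I'll keep pushing gently.

Emit:
send_rows(linear=[[0.004,0,0],[0.004,0,0],[0.004,0,0],[0.004,0,0],[0.004,0,0],[0.004,0,0],[0.003,0,0],[0,0,0]], twist=[[0,0,0],[0,0,0],[0,0,0],[0,0,0],[0,0,0],[0,0,0],[0,0,0],[0,0,0]], gripper=[0,0,0,0,0,0,0,0])

```text
time: 6.2
ee_pos: [0.6233, 0.175, 0.2072]
tcp_rot: [-180.0, 0.0, 80.9]
wrist_force: [0.3, 0.3, 0.1]
opening: -0.0001
grasp_force: 0.0
```

Run:
```python
from workcell import bot,camera
import cv2
print(bot.get_obs()['ee_pos'],bot.get_obs()['wrist_force'])
cv2.imwrite("pics/s3.png",cv2.resize(camera("side")[100:300,150:400,::-1],None,fx=3,fy=3,interpolation=cv2.INTER_CUBIC))
```

```text
[0.62325594 0.1749507  0.20721902] [0.3104339  0.33831447 0.07030042]
```

View pics/s3.png

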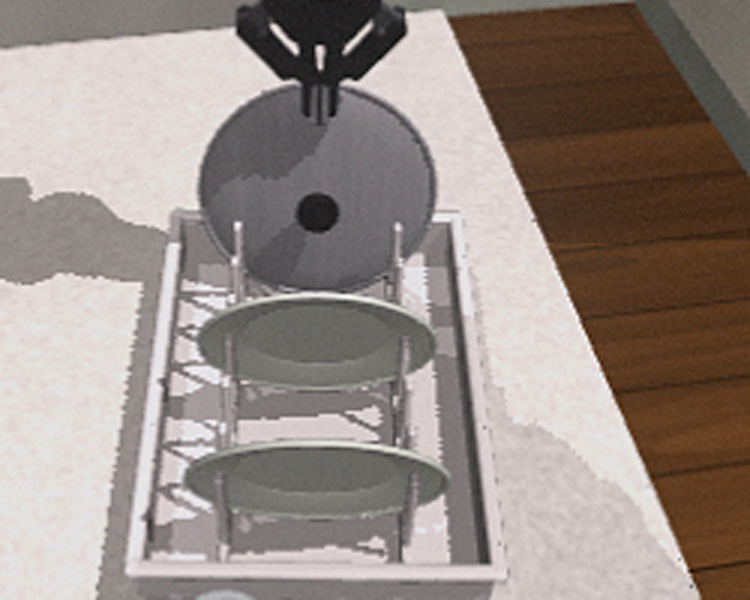

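The lid has moved much further: top near crop (318,84), knob at (318,213). I'll check whether that matches the final lean.

Run:
```python
from h import *
from workcell import camera
u=np.array([.16,.987])
for d in(0,.045,.05,.055,.06,.065):
    p=np.array([.6155,.1354])+d*u
    q=(proj('side',[*p,.213])+.5)/1.5-.5
    print(d,(q-[150,100])*3)
cv2.imwrite("pics/s4.png",cv2.resize(camera("side")[100:200,200:320,::-1],None,fx=6,fy=6,interpolation=cv2.INTER_CUBIC))
```

```text
0 [[317.50865112 129.53087486]]
0.045 [[316.98581457  92.49648222]]
0.05 [[316.92993572  88.55013896]]
0.055 [[316.87448208  84.63606228]]
0.06 [[316.81944904  80.75387408]]
0.065 [[316.76483207  76.90320193]]
```

View pics/s4.png

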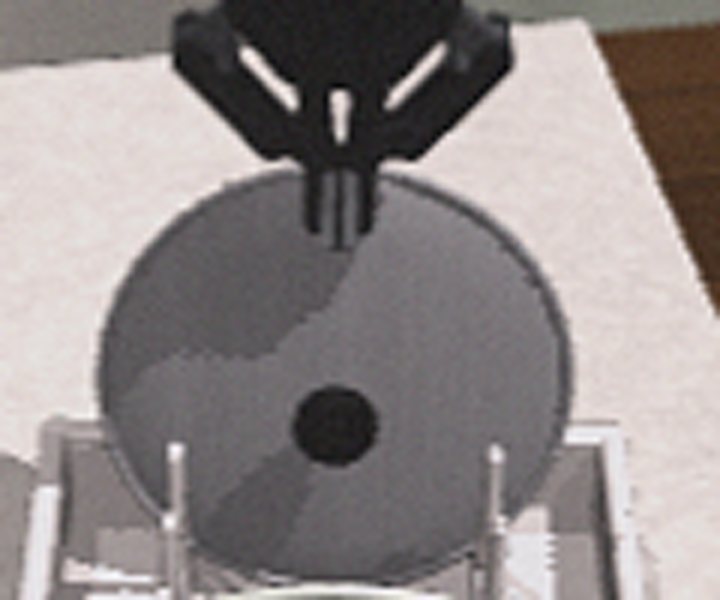

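Emit:
send_rows(linear=[[0.003,0,0],[0.003,0,0],[0.002,0,0],[0,0,0],[0,0,0]], twist=[[0,0,0],[0,0,0],[0,0,0],[0,0,0],[0,0,0]], gripper=[0,0,0,0,0])

```text
time: 6.92
ee_pos: [0.6245, 0.1826, 0.2073]
tcp_rot: [-180.0, 0.0, 80.8]
wrist_force: [-0.4, -0.0, -0.5]
opening: -0.0002
grasp_force: 0.0
```

Run:
```python
from workcell import bot,camera
import cv2
print(bot.get_obs()['ee_pos'],bot.get_obs()['wrist_force'])
cv2.imwrite("pics/s5.png",cv2.resize(camera("side")[100:200,200:320,::-1],None,fx=6,fy=6,interpolation=cv2.INTER_CUBIC))
a,b=cv2.imread("pics/s4.png"),cv2.imread("pics/s5.png")
d=cv2.absdiff(a,b).max(2);d[:260,150:540]=0;print((d>60).sum())
```

```text
[0.62452682 0.18257181 0.20728989] [-0.35319513 -0.00619568 -0.49283908]
384
```

View pics/s5.png

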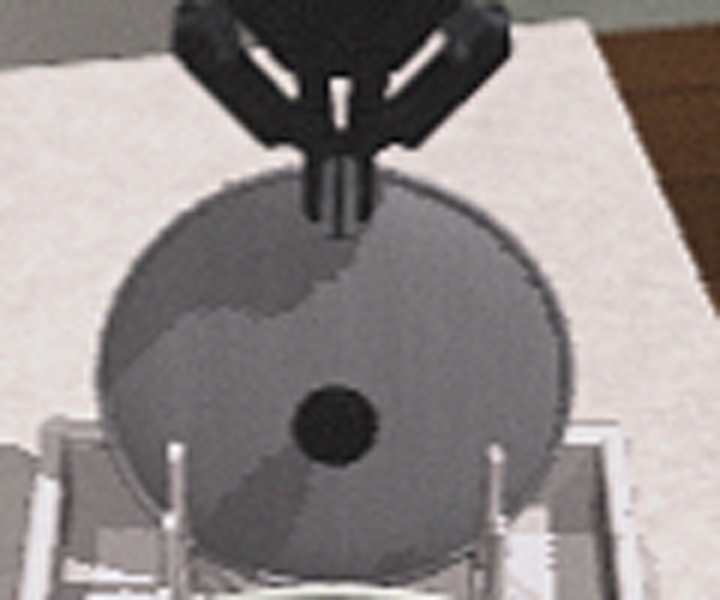

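The knob is still at (336,426) and the rim hasn't moved, so the lid has already settled in its final lean without the hand. I'll back off and lift clear.

Emit:
send_rows(linear=[[-0.01,0,0],[-0.015,0,0],[-0.015,0,0],[0,0,-0.03],[0,0,-0.04],[0,0,-0.04],[0,0,-0.02],[0,0,0]], twist=[[0,0,0],[0,0,0],[0,0,0],[0,0,0],[0,0,0],[0,0,0],[0,0,0],[0,0,0]], gripper=[0,0,0,0,0,0,0,0])

```text
time: 7.98
ee_pos: [0.6185, 0.1423, 0.3389]
tcp_rot: [179.8, -0.1, 80.8]
wrist_force: [-0.2, 0.6, 0.2]
opening: -0.0001
grasp_force: 0.0
```

Run:
```python
from workcell import bot,camera
import cv2
print(bot.get_obs()['ee_pos'])
cv2.imwrite("pics/s6.png",cv2.resize(camera("side")[:,:,::-1],None,fx=1.5,fy=1.5,interpolation=cv2.INTER_CUBIC))
```

```text
[0.61851713 0.14226596 0.33889073]
```

View pics/s6.png

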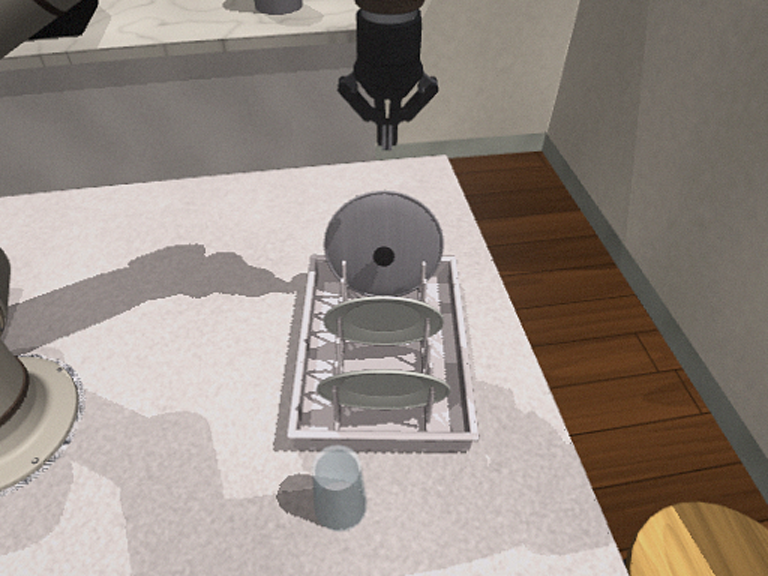

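The lid leans away with its knob side up (knob at 384,256; top at 384,192). The plates and tumbler haven't moved, and the hand is clear.

```bash
python3 -c "
from workcell import ticket
print(ticket.job_done())"
```

```text
the job is handed in; nothing more can be done
None
```

The lid now leans the other way in its slot, knob side up and hollow side down; the hand is clear, the plates and tumbler look unmoved, the funnel (out of the side view) was not rechecked, and the job is handed in.

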